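# Park the thick pipe offcut at the top of its gutter

### The job

Two copper pipe offcuts lie at the foot of a sloping twin gutter. Push the thicker one up its gutter with the fingertips, steadily and without lifting or flicking it, over the crest at the top so that it comes to rest against the end stop and cannot roll back. Leave the thinner pipe at the foot of its own gutter, disturb nothing else, and finish clear of everything.

Things in the scene. Friction and masses are not known exactly. Their poses are not given: they have to be found in the camera images.
- gutter_rack: fixed rack: a plywood board 200 x 300 x 12 mm carrying an aluminium gutter with two lanes side by side. Origin at the centre of the board's underside, on the bench; its +y points the way the gutters climb, +x across the lanes, z up. It stands at a different place and yaw each time.
- incline: the twin gutter, fixed on the rack, climbing 7 degrees. Origin on the bed 2 mm uphill of the foot lip, midway between the lanes; +y runs uphill along the bed, z square off the bed, x across. Lane centres at x = -42 and +42 mm; each lane 78 mm wide inside with side walls 15 mm high. The foot lip is 6 mm high, 4 mm thick; above it the lane's foot is open. A pipe let go on the slope rolls back.
- thick_pipe: the thicker copper pipe offcut: 42 mm diameter, 70 mm long, about 0.18 kg, plugged inside (solid to the touch), lying across one lane (which one varies) at its foot. Origin at its centre, x along its own axis; it turns about x as it rolls.
- thin_pipe: the thinner copper pipe offcut: 28 mm diameter, 70 mm long, about 0.11 kg, in the other lane at its foot; must stay there. Origin at its centre, x along its axis.
- tape_measure: yellow pocket tape measure, 34x78x66 mm; a bystander near the rack, origin at the centre of its underside; to be left alone
- offcut_2: block of pine offcut, 45x85x45 mm; a bystander near the rack, origin at the centre of its underside; to be left alone
- screw_box: small card box, 60x90x46 mm; a bystander near the rack, origin at the centre of its underside; to be left alone
- spring_clamp: black spring clamp lying flat, 70x129x24 mm; a bystander near the rack, origin at the centre of its underside; to be left alone
- marker: black marker pen lying flat, 18x124x18 mm; a bystander near the rack, origin at the centre of its underside; to be left alone
- coach_bolt: steel bolt lying flat, 17x65x17 mm; a bystander near the rack, origin at the centre of its underside; to be left alone
- crest (a point): point midway between the lanes on the crest line of both beds, 200 mm uphill of the incline's origin. Behind it the bed drops 8 degrees below level for 42 mm to the end stop; a pipe whose centre is pushed past the crest rolls on to the stop by itself and stays. The thick pipe's centre is 21 mm off the bed on the slope.
- stop (a point): point midway between the lanes at the bottom inner edge of the end stop plates (each 36 mm high above the bed). In the incline's frame the thick pipe's centre is at about y = 226, z = 15 mm when it lies against the stop, and y = 13, z = 21 mm when it lies at the foot lip.
Not all that is in view belongs to the job. Leave any green look-alike of the thin_pipe alone.

How it is judged:
By the outcome, as a careful person would: the job done as asked, in the order asked, and still so for the second after the job is handed in, with the robot touching nothing.
It also fails if it takes over 40 s, if anything falls off the work surface, if the arm or the gripper's body presses on something with over 40 N, if the wrist force passes 120 N, or if a joint passes its speed limit or range.

### The arm

A 6-joint arm with a two-finger parallel gripper is mounted at the origin on a cart in front of the work surface, level with it; the furniture and walls round the work are solid. World frame = base frame: x ahead of the robot, y to its left, z up, the work surface at z = 0. Lengths are in m, angles in rad, forces in N, time in s.
With the tool pointing down it reaches from about 0.225 to 0.875 m from the base axis. Payload 3.4 kg.
Tool frame: the origin (TCP) lies between the finger pads; the fingertips stand 22 mm ahead of it and the grasp point (between the pads) lies 3 mm ahead of it; z points along the fingers, y is the line along which they close (so a half turn about z gives the same grasp; the last joint's range is limited). The gripper opens to 85 mm and grips with 20 to 120 N. Pads are 22 mm wide; open, the fingers measure 114 mm over their backs; the gripper's body (76 mm by 85 mm) begins 54 mm behind the grasp point. The pads swing forward as they close: fully open they stand 13 mm farther back than shut.
Start: joints at [1.126, 0.276, 1.505, -0, 1.361, -0.121], TCP at [0.183, 0.545, 0.253] pointing down, gripper open.
Joint ranges: [-2.89, 2.89], [-0.75, 2.08], [0.22, 2.7], [-1.18, 4.32], [0.11, 2.71], [-2.7, 2.7]. Speed limits (rad/s): [2.57, 2.57, 3.14, 3.14, 3.14, 3.14].

### API

Orientations are given as a rotation vector (axis times angle).
In Python, from bench import bot gives the robot as it stands.
- The arm moves only by the tool step_arm, never from a script. Its argument "motion" is one flat list of numbers, 7 for each row, row after row: the shift along the tool's x, y, z each as a share of 2.5 cm, from -1 to 1, then the turn, a rotation vector about the tool's x, y, z each as a share of 6 degrees, from -1 to 1, then the gripper command: -1 is fully open, 1 is shut, values between are in proportion. A call has exactly 5 rows; each row shifts and turns the commanded pose from where the row before left it, along the tool's axes as they then stand; what a row does not reach is not made up. A row lasts 1/10 s, in which the tool goes at most 50 mm and 8.59 degrees, less where a joint would pass 70% of its speed; a pose out of reach is approached as far as the arm can. A call with a number of a shift or a turn outside -1 to 1 is refused whole. A call with a gripper value outside its range is refused whole. The fingers move at their own pace and stop on an object; the grip force is fixed at half the most. Time passes only in rows, so rows that do not move let the fingers close, or fill a call up. It gives the time, the measured TCP pose, the force, the opening and the grip force at its end, in the units of the state.
- bot.observe(): the state, without advancing time (a new reading comes with each control period).
- bot.get_image(name): name is "side" or "top"; returns a dict with "img" (420x560x3 uint8, blue, green, red), "mtx" (3x3 intrinsics, pixels), "T" (4x4, takes a point from camera to world coordinates). Camera axes: x right, y down, z forward; pixel columns grow to the right and rows downward; lengths in m; the calibration is good to about 2 mm. A picture is of the moment at which its call begins. There is no depth.
- bot.sign_off(): hands the job in; it is judged then, once.
The state is a dict: "clock": time; "joint_positions": joint angles; "joint_vel": joint speeds; "effort": joint torques, N m; "tcp_pos": TCP position; "ee_rot": TCP orientation; "force": force on the tool from outside, world axes, zero at the start; "wrist_torque": the same for the moment, N m; "width": finger opening in m; "grasp_force": force on a finger pad.
Only numpy, scipy, OpenCV 4.12 (cv2) and the standard library are available. Lean on these libraries where they do the work, as an engineer would, in place of code of your own. Each camera call takes 0.05 s, during which the arm holds its last target. There are 200 camera calls.

## Working session

There is one attempt and no reset: what is moved stays moved. The work goes in short steps, Python scripts to look and compute and a tool call to move; the robot and the scene stay as the last step left them, time stands still between calls to the robot, and variables do not carry over. Pictures are saved under pics/ and viewed, at most 10 in all, crops included, and the job is handed in when it is done.

Besides the shell and the picture viewer there is one more tool, called after "Emit:" as name(argument=value, ...) on one line, values as JSON. step_arm: Moves the arm, as the interface text tells. Shift numbers are shares of 2.5 cm and turn numbers shares of 6 degrees, none past 1 either way. Its arguments: {"type":"object","properties":{"motion":{"type":"array","items":{"type":"number"}}},"required":["motion"]}

```bash
mkdir -p pics; python3 - <<'E'
from bench import bot
import cv2,numpy as np
for n in("top","side"):
    d=bot.get_image(n); cv2.imwrite(f"pics/{n}0.png",d["img"]); np.savez(f"{n}.npz",mtx=d["mtx"],T=d["T"]); print(n,d["mtx"],d["T"])
print(bot.observe())
E
```

```text
top [[430.31393087   0.         273.80767181]
 [  0.         430.31393087 211.64047745]
 [  0.           0.           1.        ]] [[ 0.03047806 -0.99672072  0.07495934  0.528572  ]
 [-0.99927154 -0.03210738 -0.02062767  0.01093853]
 [ 0.02296678 -0.07427604 -0.99697322  1.16094756]
 [ 0.          0.          0.          1.        ]]
side [[384.12308406   0.         283.2814926 ]
 [  0.         384.12308406 214.72787913]
 [  0.           0.           1.        ]] [[-0.90767912 -0.16586602  0.38549589  0.26881739]
 [-0.41952287  0.33472912 -0.84377543  0.70754497]
 [ 0.01091697 -0.92760168 -0.37341122  0.38821433]
 [ 0.          0.          0.          1.        ]]
{'clock': 0.1, 'joint_positions': array([ 1.12601286e+00,  2.76568736e-01,  1.50601097e+00, -1.21036015e-05,
        1.36073917e+00, -1.20985216e-01]), 'joint_vel': array([ 0.00033664, -0.00081031, -0.00383958, -0.00105511,  0.00054232,
       -0.00125392]), 'effort': array([ 2.49975223e-03, -4.17701375e+01, -2.46405208e+01, -1.13009698e-04,
        5.78083753e-03,  4.01557315e-06]), 'tcp_pos': array([0.18275519, 0.54471352, 0.25250334]), 'ee_rot': array([-5.06322134e-01, -3.10004511e+00,  2.60856042e-03]), 'force': array([-0.41970437,  0.34400573, -0.10398724]), 'wrist_torque': array([-0.01305503, -0.00362457, -0.01604389]), 'grasp_force': 0.0, 'width': 0.08554127846079204}
```

View pics/top0.png

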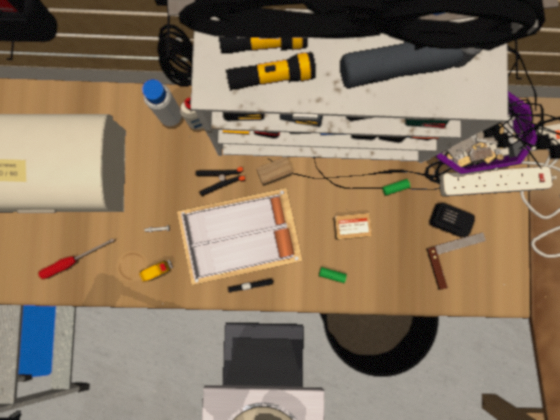

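View pics/side0.png

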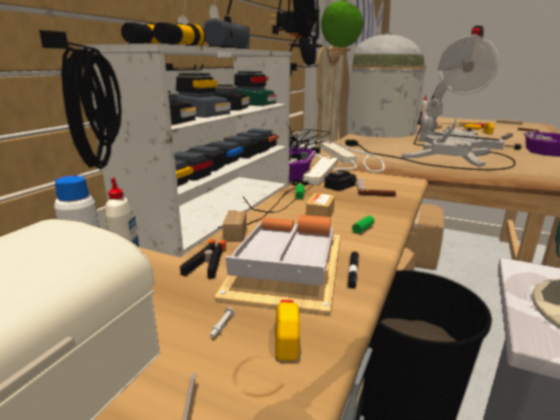

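The top picture shows the rack around (240,237), climbing to the left. Its foot is on the right, with copper pipes at about (278,210) and (284,240). The green cylinders at (397,187) and (333,275) are look-alikes, so I'll leave them. Next I'll enlarge the rack.

```bash
python3 - <<'E'
import cv2
t=cv2.imread("pics/top0.png"); cv2.imwrite("pics/topc.png",cv2.resize(t[180:292,168:308],None,fx=5.333,fy=5.333,interpolation=cv2.INTER_CUBIC))
E
```

```text
(no output)
```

View pics/topc.png

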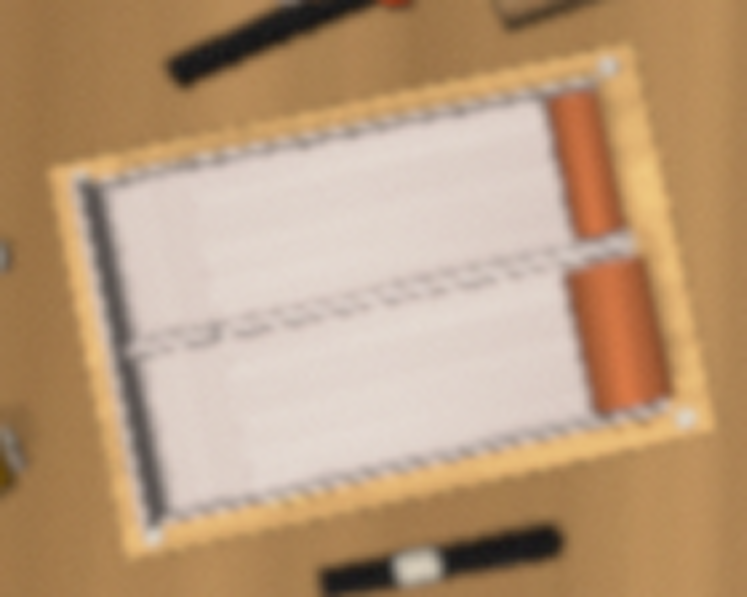

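Top crop (x5.33): the board corners are at (50,170), (630,48), (712,428) and (128,555). The thicker pipe is in the lower lane, nearest the robot, around (618,337) and about 70 px wide. The thinner one is in the upper lane around (585,165), about 48 px wide. Next I'll fit the pose and crop the side view.

```bash
cat > h.py <<'E'
import numpy as np
from scipy.spatial.transform import Rotation as R
def cam(n): d=np.load(f"{n}.npz"); return d["mtx"],d["T"]
def proj(n,P):
    K,T=cam(n); p=(np.atleast_2d(P)-T[:3,3])@T[:3,:3]; q=p@K.T; return q[:,:2]/q[:,2:]
def ray(n,uv,z):
    K,T=cam(n); d=T[:3,:3]@np.linalg.solve(K,[uv[0],uv[1],1.]); o=T[:3,3]; return o+d*(z-o[2])/d[2]
E
python3 - <<'E'
from h import *
import cv2
from scipy.optimize import least_squares
c=lambda p:np.array(p)/5.333+[168,180]
px=np.array([c(p) for p in[(50,170),(630,48),(712,428),(128,555)]])
loc=np.array([[.1,.15,.012],[.1,-.15,.012],[-.1,-.15,.012],[-.1,.15,.012]])
W=lambda q,L:L@R.from_euler('z',q[2]).as_matrix().T+[q[0],q[1],0]
r=least_squares(lambda q:(proj("top",W(q,loc))-px).ravel(),[.45,.07,.2]); print(r.x,r.fun.round(1))
Rz=R.from_euler('z',r.x[2]).as_matrix()
for nm,ps,dz in(("thick",[(568,278),(638,262),(668,395),(600,412)],.021),("thin",[(545,97),(595,90),(625,235),(578,242)],.014)):
  for h in(.02,.03,.04):
    P=np.mean([ray("top",c(p),h+dz) for p in ps],0); print(nm,h,P.round(4),((P-[r.x[0],r.x[1],0])@Rz).round(4))
print("side board corners",proj("side",W(r.x,loc)).round(0).tolist())
s=cv2.imread("pics/side0.png");cv2.imwrite("pics/sidec.png",cv2.resize(s[205:310,210:350],None,fx=5.333,fy=5.333,interpolation=cv2.INTER_CUBIC))
E
```

```text
[0.54700904 0.07651397 0.24203932] [-0.8 -0.8  0.4 -1.1  1.   0.7 -0.6  1.1]
thick 0.02 [ 0.5317 -0.0411  0.041 ] [-0.0431 -0.1105  0.041 ]
thick 0.03 [ 0.5316 -0.0407  0.051 ] [-0.043  -0.1101  0.051 ]
thick 0.04 [ 0.5316 -0.0402  0.061 ] [-0.0429 -0.1096  0.061 ]
thin 0.02 [ 0.6151 -0.0229  0.034 ] [ 0.0423 -0.1128  0.034 ]
thin 0.03 [ 0.6143 -0.0226  0.044 ] [ 0.0416 -0.1124  0.044 ]
thin 0.04 [ 0.6135 -0.0223  0.054 ] [ 0.0409 -0.1119  0.054 ]
side board corners [[214.0, 295.0], [258.0, 227.0], [341.0, 234.0], [331.0, 309.0]]
```

View pics/sidec.png

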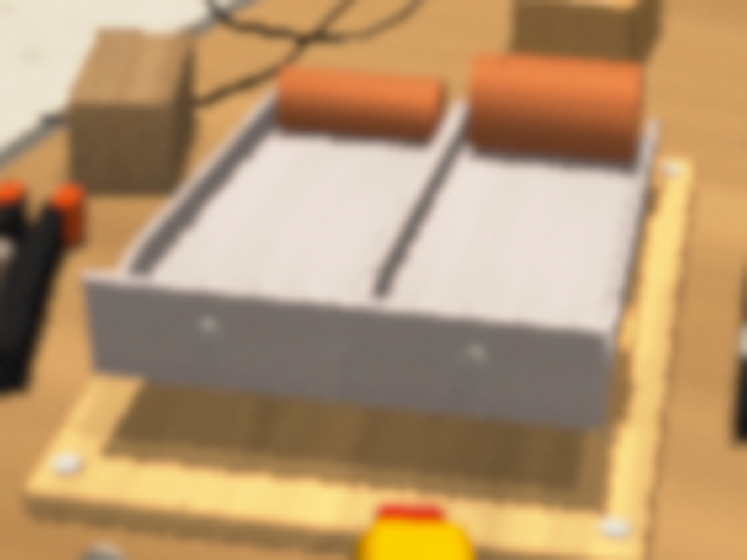

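The side crop shows the thick pipe at the far right end of the near lane, with its centre at about (555,107). The thin pipe's centre is at (359,103). The stop plate's top edge runs from (88,275) to (612,335). I'll get the heights by triangulating.

```bash
python3 - <<'E'
from h import *
from scipy.optimize import least_squares
t=lambda p:np.array(p)/5.333+[168,180]
s=lambda p:np.array(p)/5.333+[210,205]
q=[.547,.0765,.242]; Rz=R.from_euler('z',q[2]).as_matrix()
for nm,a,b in(("thick",(618.5,337),(555,107)),("thin",(586,166),(359,103)),("stoptopL",(80,178),(88,275)),("stoptopR",(150,533),(612,335))):
    r=least_squares(lambda P:np.r_[proj("top",P)[0]-t(a),proj("side",P)[0]-s(b)],[.53,-.04,.04])
    print(nm,r.x.round(4),((r.x-[q[0],q[1],0])@Rz).round(4),r.fun.round(1))
for h in(0.03,.04,.05,.06):
  P=lambda x,y,z:Rz@np.array([x,y,z])+[q[0],q[1],0]
  print(h,(5.333*(proj("side",P(-.042,-.110,h))-[210,205])).round(0))
from bench import bot
o=bot.observe(); M=R.from_rotvec(o["ee_rot"]).as_matrix(); print(M.round(3), o["clock"])
u=Rz[:,1]; print("u",u)
# tool y along rack +-x
for sg in(1,-1):
    x=sg*np.array([-u[0],-u[1],0]); z=np.array([0,0,-1.]); Tm=np.c_[x,np.cross(z,x),z]
    print(sg,(R.from_matrix(M.T@Tm).as_rotvec(degrees=True)).round(2))
E
```

```text
thick [ 0.533  -0.0404  0.0461] [-0.0416 -0.1101  0.0461] [-0.2 -0.6  0.6  0. ]
thin [ 0.6159 -0.0223  0.039 ] [ 0.0432 -0.1125  0.039 ] [-0.2 -0.5  0.5  0. ]
stoptopL [0.5987 0.2171 0.075 ] [0.0839 0.1241 0.075 ] [-0.1 -0.1  0.1  0. ]
stoptopR [0.4346 0.1774 0.0736] [-0.0849  0.1249  0.0736] [-0.2 -0.5  0.4  0. ]
0.03 [[557. 142.]]
0.04 [[558. 121.]]
0.05 [[559.  99.]]
0.06 [[560.  77.]]
[[-0.948  0.318 -0.001]
 [ 0.318  0.948 -0.002]
 [ 0.    -0.002 -1.   ]] 0.1
u [-0.23964483  0.97086063  0.        ]
1 [-5.0000e-02 -1.1000e-01 -1.2242e+02]
-1 [-1.000e-01  4.000e-02  5.758e+01]
```

Emit:
step_arm(motion=[0,0,0,0,0,0.96,0.5,0,0,0,0,0,0.96,0.5,0,0,0,0,0,0.96,0.5,0,0,0,0,0,0.96,0.5,0,0,0,0,0,0.96,0.5])

```text
clock: 0.6
tcp_pos: [0.1828, 0.5449, 0.2528]
ee_rot: [-1.268, -2.874, 0.002]
force: [0.7, -0.7, 0.1]
width: 0.0214
grasp_force: 0.0
```

Emit:
step_arm(motion=[0,0,0,0,0,0.96,0.5,0,0,0,0,0,0.96,0.5,0,0,0,0,0,0.96,0.5,0,0,0,0,0,0.96,0.5,0,0,0,0,0,0.96,0.5])

```text
clock: 1.1
tcp_pos: [0.1828, 0.5449, 0.2528]
ee_rot: [1.942, 2.469, -0.002]
force: [0.1, 0.1, 0.8]
width: 0.0216
grasp_force: 0.0
```

Emit:
step_arm(motion=[-0.96,0.26,0,0,0,0,0.5,-0.96,0.26,0,0,0,0,0.5,-0.96,0.26,0,0,0,0,0.5,-0.96,0.26,0,0,0,0,0.5,-0.96,0.26,0,0,0,0,0.5])

```text
clock: 1.6
tcp_pos: [0.2434, 0.4353, 0.2529]
ee_rot: [1.937, 2.473, -0.001]
force: [-1.0, -0.2, 1.0]
width: 0.0212
grasp_force: 0.0
```

Emit:
step_arm(motion=[-0.96,0.26,0,0,0,0,0.5,-0.96,0.26,0,0,0,0,0.5,-0.96,0.26,0,0,0,0,0.5,-0.96,0.26,0,0,0,0,0.5,-0.96,0.26,0,0,0,0,0.5])

```text
clock: 2.1
tcp_pos: [0.3036, 0.3266, 0.253]
ee_rot: [-1.937, -2.473, 0.001]
force: [0.4, 0.1, 1.0]
width: 0.0212
grasp_force: 0.0
```

Emit:
step_arm(motion=[-0.96,0.26,0,0,0,0,0.5,-0.96,0.26,0,0,0,0,0.5,-0.96,0.26,0,0,0,0,0.5,-0.96,0.26,0,0,0,0,0.5,-0.96,0.26,0,0,0,0,0.5])

```text
clock: 2.6
tcp_pos: [0.3639, 0.2179, 0.253]
ee_rot: [-1.937, -2.473, 0.001]
force: [-1.3, 0.3, 0.9]
width: 0.0214
grasp_force: 0.0
```

Emit:
step_arm(motion=[-0.96,0.26,0,0,0,0,0.5,-0.96,0.26,0,0,0,0,0.5,-0.96,0.26,0,0,0,0,0.5,-0.96,0.26,0,0,0,0,0.5,-0.96,0.26,0,0,0,0,0.5])

```text
clock: 3.1
tcp_pos: [0.4242, 0.1092, 0.253]
ee_rot: [-1.937, -2.473, 0.0]
force: [0.7, 1.0, 0.3]
width: 0.0215
grasp_force: 0.0
```

Emit:
step_arm(motion=[-0.96,0.26,0,0,0,0,0.5,-0.96,0.26,0,0,0,0,0.5,-0.96,0.26,0,0,0,0,0.5,-0.96,0.26,0,0,0,0,0.5,-0.96,0.26,0,0,0,0,0.5])

```text
clock: 3.6
tcp_pos: [0.4845, 0.0005, 0.2529]
ee_rot: [-1.937, -2.472, 0.0]
force: [-0.6, 1.6, 0.3]
width: 0.0216
grasp_force: 0.0
```

Emit:
step_arm(motion=[-0.96,0.26,0,0,0,0,0.5,-0.96,0.26,0,0,0,0,0.5,-0.96,0.26,0,0,0,0,0.5,-0.96,0.26,0,0,0,0,0.5,-0.96,0.26,0,0,0,0,0.5])

```text
clock: 4.1
tcp_pos: [0.5447, -0.1081, 0.2528]
ee_rot: [-1.937, -2.472, 0.0]
force: [0.4, -0.0, 0.0]
width: 0.0214
grasp_force: 0.0
```

Emit:
step_arm(motion=[0,0.18,1,0,0,0,0.5,0,0,1,0,0,0,0.5,0,0,1,0,0,0,0.5,0,0,1,0,0,0,0.5,0,0,1,0,0,0,0.5])

```text
clock: 4.6
tcp_pos: [0.5486, -0.1061, 0.127]
ee_rot: [-1.937, -2.472, 0.0]
force: [1.4, 0.7, -0.0]
width: 0.021
grasp_force: 0.0
```

Emit:
step_arm(motion=[0,0,0.8,0,0,0,0.5,0,0,0.6,0,0,0,0.5,0,0,0.4,0,0,0,0.5,0,0,0.2,0,0,0,0.5,0,0,0,0,0,0,0.5])

```text
clock: 5.1
tcp_pos: [0.5488, -0.1061, 0.0778]
ee_rot: [-1.937, -2.472, 0.0]
force: [0.2, -0.4, 0.2]
width: 0.0209
grasp_force: 0.0
```

```bash
python3 - <<'E'
from bench import bot
import cv2
from h import *
o=bot.observe(); print(o["tcp_pos"],o["force"])
t=bot.get_image("top")["img"]; s=bot.get_image("side")["img"]
z=lambda i,f:cv2.resize(i,None,fx=f,fy=f,interpolation=cv2.INTER_CUBIC)
cv2.imwrite("pics/two.png",np.hstack([z(t[180:280,230:330],4),z(s[170:270,260:360],4)]))
M=R.from_rotvec(o["ee_rot"]).as_matrix()
for d in(.012,.022,.035):
    P=o["tcp_pos"]+M@[0,0,d]; print(d,(4*(proj("top",P)-[230,180])).round(),(4*(proj("side",P)-[260,170])+[400,0]).round())
E
```

```text
[ 0.54877109 -0.10609478  0.07783778] [ 0.17572423 -0.36086701  0.16008871]
0.012 [[320. 229.]] [[634. 146.]]
0.022 [[319. 229.]] [[633. 161.]]
0.035 [[317. 229.]] [[632. 182.]]
```

View pics/two.png

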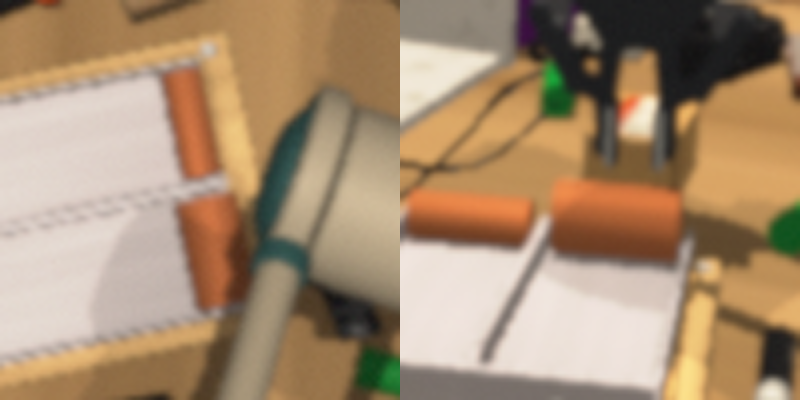

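The right half shows both fingertips at (608,163) and (662,167), which matches a tip about 23 mm ahead of the TCP. They sit squarely behind the thick pipe, clear of it. I'll lower and then approach.

Emit:
step_arm(motion=[0,0,0.4,0,0,0,0.5,0,0,0.36,0,0,0,0.5,0.3,0,0,0,0,0,0.5,0.3,0,0,0,0,0,0.5,0.2,0,0,0,0,0,0.5])

```text
clock: 5.7
tcp_pos: [0.5438, -0.0858, 0.0593]
ee_rot: [-1.937, -2.473, -0.0]
force: [0.4, 0.1, -0.1]
width: 0.0212
grasp_force: 0.0
```

Emit:
step_arm(motion=[0.16,0,0,0,0,0,0.5,0.12,0,0,0,0,0,0.5,0.12,0,0,0,0,0,0.5,0.12,0,0,0,0,0,0.5,0.12,0,0,0,0,0,0.5])

```text
clock: 6.2
tcp_pos: [0.5404, -0.071, 0.0593]
ee_rot: [1.937, 2.473, 0.0]
force: [-0.4, -0.8, -0.1]
width: 0.0213
grasp_force: 0.4
```

Emit:
step_arm(motion=[0.12,0,-0.015,0,0,0,0.5,0.16,0,-0.02,0,0,0,0.5,0.2,0,-0.025,0,0,0,0.5,0.2,0,-0.025,0,0,0,0.5,0.2,0,-0.025,0,0,0,0.5])

```text
clock: 6.7
tcp_pos: [0.535, -0.0494, 0.0621]
ee_rot: [-1.937, -2.473, -0.0]
force: [-0.7, -2.6, 2.5]
width: 0.0214
grasp_force: 1.4
```

Emit:
step_arm(motion=[0.2,0,-0.025,0,0,0,0.5,0.2,0,-0.025,0,0,0,0.5,0.2,0,-0.025,0,0,0,0.5,0.2,0,-0.025,0,0,0,0.5,0.2,0,-0.025,0,0,0,0.5])

```text
clock: 7.2
tcp_pos: [0.529, -0.0251, 0.0652]
ee_rot: [-1.937, -2.473, 0.0]
force: [1.1, -2.8, 2.4]
width: 0.0216
grasp_force: 1.4
```

```bash
python3 - <<'E'
from bench import bot
import cv2
import numpy as np
print(bot.observe()["force"])
t=bot.get_image("top")["img"]; s=bot.get_image("side")["img"]
z=lambda i,f:cv2.resize(i,None,fx=f,fy=f,interpolation=cv2.INTER_CUBIC)
cv2.imwrite("pics/three.png",np.hstack([z(t[185:285,200:300],4),z(s[185:285,250:350],4)]))
E
```

```text
[ 1.08359776 -2.82891888  2.35733091]
```

View pics/three.png

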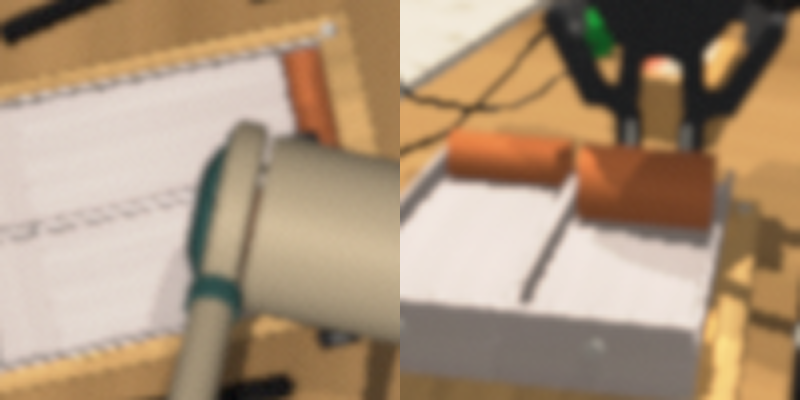

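The right half shows the thick pipe square against both fingertips and moving up its lane, around (648,187). The thin pipe is still at the foot. I'll keep pushing.

Emit:
step_arm(motion=[0.2,0,-0.025,0,0,0,0.5,0.2,0,-0.025,0,0,0,0.5,0.2,0,-0.025,0,0,0,0.5,0.2,0,-0.025,0,0,0,0.5,0.2,0,-0.025,0,0,0,0.5])

```text
clock: 7.8
tcp_pos: [0.5231, -0.0009, 0.0684]
ee_rot: [1.937, 2.473, 0.0]
force: [1.4, -3.0, 2.3]
width: 0.0217
grasp_force: 1.4
```

Emit:
step_arm(motion=[0.2,0,-0.025,0,0,0,0.5,0.2,0,-0.025,0,0,0,0.5,0.2,0,-0.025,0,0,0,0.5,0.2,0,-0.025,0,0,0,0.5,0.2,0,-0.025,0,0,0,0.5])

```text
clock: 8.3
tcp_pos: [0.517, 0.0234, 0.0715]
ee_rot: [-1.937, -2.473, -0.0]
force: [1.2, -3.2, 2.0]
width: 0.0216
grasp_force: 1.4
```

Emit:
step_arm(motion=[0.2,0,-0.025,0,0,0,0.5,0.2,0,-0.025,0,0,0,0.5,0.2,0,-0.025,0,0,0,0.5,0.2,0,-0.025,0,0,0,0.5,0.2,0,-0.025,0,0,0,0.5])

```text
clock: 8.8
tcp_pos: [0.511, 0.0476, 0.0746]
ee_rot: [-1.937, -2.473, 0.0]
force: [0.3, -2.5, 1.0]
width: 0.0213
grasp_force: 1.4
```

Emit:
step_arm(motion=[0.2,0,-0.025,0,0,0,0.5,0.2,0,-0.025,0,0,0,0.5,0.2,0,-0.025,0,0,0,0.5,0.2,0,-0.025,0,0,0,0.5,0.2,0,-0.025,0,0,0,0.5])

```text
clock: 9.3
tcp_pos: [0.505, 0.0719, 0.0777]
ee_rot: [-1.937, -2.473, 0.0]
force: [0.1, -2.6, 2.1]
width: 0.0217
grasp_force: 1.4
```

Emit:
step_arm(motion=[0.2,0,-0.025,0,0,0,0.5,0.2,0,-0.025,0,0,0,0.5,0.2,0,-0.025,0,0,0,0.5,0.2,0,-0.025,0,0,0,0.5,0.18,0,-0.022,0,0,0,0.5])

```text
clock: 9.8
tcp_pos: [0.4991, 0.0958, 0.0807]
ee_rot: [-1.937, -2.473, -0.0]
force: [1.5, -3.1, 1.6]
width: 0.0214
grasp_force: 1.4
```

Emit:
step_arm(motion=[0.16,0,-0.02,0,0,0,0.5,0.14,0,-0.018,0,0,0,0.5,0.12,0,-0.015,0,0,0,0.5,0.12,0,-0.015,0,0,0,0.5,0.1,0,-0.012,0,0,0,0.5])

```text
clock: 10.3
tcp_pos: [0.496, 0.1106, 0.0831]
ee_rot: [1.936, 2.472, 0.0]
force: [0.4, -0.0, 0.7]
width: 0.0215
grasp_force: 0.5
```

Emit:
step_arm(motion=[0.1,0,0,0,0,0,0.5,0.1,0,0,0,0,0,0.5,0.08,0,0,0,0,0,0.5,0.06,0,0,0,0,0,0.5,0,0,0,0,0,0,0.5])

```text
clock: 10.8
tcp_pos: [0.4932, 0.1194, 0.0826]
ee_rot: [-1.937, -2.473, 0.0]
force: [0.9, 0.2, 0.3]
width: 0.0213
grasp_force: 0.0
```

```bash
python3 - <<'E'
from bench import bot
import cv2
import numpy as np
print(bot.observe()["force"])
t=bot.get_image("top")["img"]; s=bot.get_image("side")["img"]
z=lambda i,f:cv2.resize(i,None,fx=f,fy=f,interpolation=cv2.INTER_CUBIC)
cv2.imwrite("pics/four.png",np.hstack([z(t[185:285,180:280],4),z(s[195:295,250:350],4)]))
E
```

```text
[0.87222133 0.20231582 0.27256783]
```

View pics/four.png

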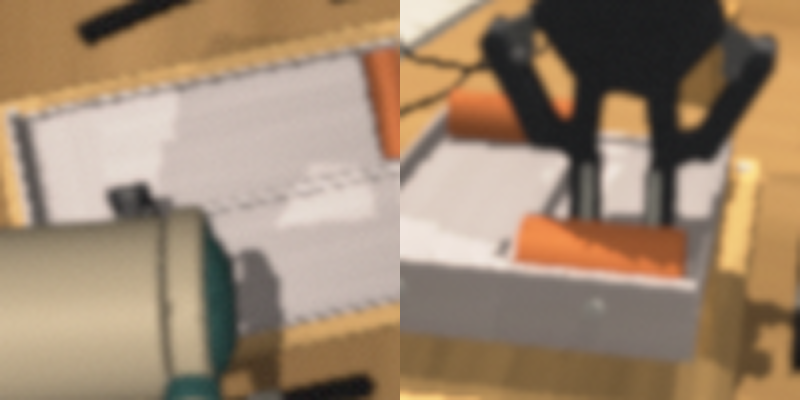

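The right half shows the thick pipe resting against the stop plate at (600,245). The fingers are free behind it and the thin pipe is still at the foot. I'll back off and lift clear.

Emit:
step_arm(motion=[-0.2,0,-0.1,0,0,0,0.5,-0.3,0,-0.3,0,0,0,0.5,0,0,-0.8,0,0,0,0.5,0,0,-1,0,0,0,0.5,0,0,-1,0,0,0,0.5])

```text
clock: 11.4
tcp_pos: [0.4966, 0.1061, 0.164]
ee_rot: [1.938, 2.472, -0.0]
force: [0.9, 1.1, -1.4]
width: 0.0219
grasp_force: 0.0
```

Emit:
step_arm(motion=[0,0,-1,0,0,0,0.5,0,0,-1,0,0,0,0.5,0,0,-1,0,0,0,0.5,0,0,-1,0,0,0,0.5,0,0,-0.5,0,0,0,0.5])

```text
clock: 11.9
tcp_pos: [0.4975, 0.1064, 0.2782]
ee_rot: [1.936, 2.47, 0.005]
force: [-0.3, 0.4, 0.5]
width: 0.0212
grasp_force: 0.0
```

Emit:
step_arm(motion=[-1,0,0,0,0,0,0.5,-1,0,0,0,0,0,0.5,-1,0,0,0,0,0,0.5,-1,0,0,0,0,0,0.5,0,0,0,0,0,0,0.5])

```text
clock: 12.4
tcp_pos: [0.5209, 0.0069, 0.2749]
ee_rot: [1.941, 2.469, -0.002]
force: [-1.1, 0.8, 0.2]
width: 0.0212
grasp_force: 0.0
```

```bash
python3 - <<'E'
from bench import bot
import cv2
import numpy as np
o=bot.observe(); print(o["force"],o["joint_vel"].round(3))
t=bot.get_image("top")["img"]; s=bot.get_image("side")["img"]
z=lambda i,f:cv2.resize(i,None,fx=f,fy=f,interpolation=cv2.INTER_CUBIC)
cv2.imwrite("pics/five.png",np.hstack([z(t[170:300,150:280],3),z(s[195:325,230:360],3)]))
E
```

```text
[-1.11324289  0.80437024  0.24023078] [ 0.039 -0.009  0.016  0.05   0.019  0.03 ]
```

View pics/five.png

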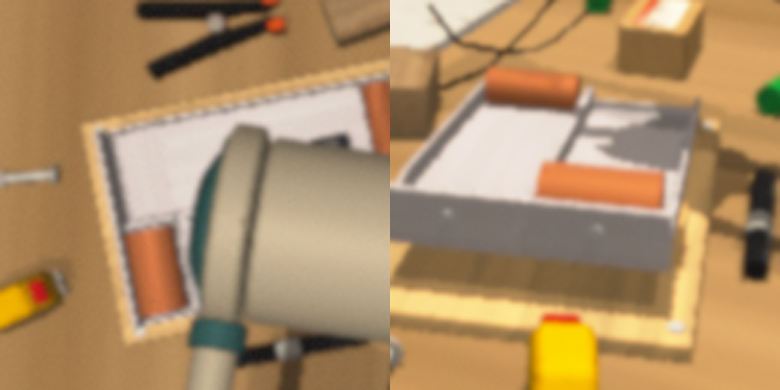

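The thick pipe rests square against the stop at (155,272) in the top view. The thin pipe is at the foot, the bystanders haven't moved, and the arm is well clear. I'm handing the job in.

```bash
python3 -c "
from bench import bot
print(bot.sign_off())"
```

```text
the job is handed in; nothing more can be done
None
```

I pushed the thick pipe over the crest and it rests against the end stop; the thin pipe is still at its foot, nothing else visibly moved, the arm is clear, and the job is handed in at about 12.5 s (no verdict was returned).

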